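Sweep loose nuts into the tray

ROBOT

A 6-joint arm with a two-finger parallel gripper is mounted at the origin on the work surface. World frame = base frame: x ahead of the robot, y to its left, z up, the work surface at z = 0. Lengths are in m, angles in rad, forces in N, time in s.
With the tool pointing down it reaches from about 0.325 to 0.9 m from the base axis. Payload 6.1 kg.
Tool frame: the origin (TCP) lies midway between the tips of the shut fingers; the grasp point (between the pads) lies 19 mm behind it; z points along the fingers, y is the line along which they close (so a half turn about z gives the same grasp; the last joint's range is limited). The gripper opens to 85 mm and grips with 20 to 120 N. Pads are 22 mm wide; open, the fingers measure 114 mm over their backs; the gripper's body (76 mm by 85 mm) begins 54 mm behind the grasp point. The pads swing forward as they close: fully open they stand 13 mm farther back than shut.
Start: joints at [-0.126, 0.22, 1.526, -0, 1.395, -0.126], TCP at [0.625, -0, 0.231] pointing down, gripper open.
Joint ranges: [-2.98, 2.98], [-0.91, 2.08], [0.09, 2.57], [-1.24, 4.39], [0.2, 2.65], [-2.68, 2.68]. Speed limits (rad/s): [2.57, 2.57, 3.01, 3.14, 3.14, 3.14].

INTERFACE

Orientations are given as a rotation vector (axis times angle).
In Python, from plant import sense, camera, get_calibration, hand_in gives the robot as it stands. The module is installed in compiled form; this text tells all that it offers.
- The arm moves only by the tool move_arm, never from a script. Its argument "moves" is a list of rows, each a list of 7 numbers: the shift along the tool's x, y, z in m, then the turn, a rotation vector about the tool's x, y, z in degrees, then the gripper command: -1 is fully open, 1 is shut, values between are in proportion. In form: [[tx, ty, tz, rx, ry, rz, claw], ...]. A call has exactly 5 rows; each row is the pose to reach, as a shift and turn from the pose commanded when the call began, along the tool's axes at that moment; what a row does not reach only later rows make up. A row lasts 1/8 s, in which the tool goes at most 62.5 mm and 10.7 degrees, less where a joint would pass 70% of its speed; a pose out of reach is approached as far as the arm can. A call with a gripper value outside its range is refused whole. The fingers move at their own pace and stop on an object; "newtons" is the grip in N (left out, the last holds). Time passes only in rows, so rows that repeat a pose let the fingers close, or fill a call up. It gives the time, the measured TCP pose, the force, the opening and the grip force at its end, in the units of the state.
- sense(): the state, without advancing time (a new reading comes with each control period).
- camera(name): name is "scene" or "side" or "wrist"; returns (picture, depth): 384x512x3 uint8, red, green, blue; 384x512 float32, m along the optical axis (not along the pixel's ray), 0 where there is no reading.
- get_calibration(name): a dict with "mtx" (3x3 intrinsics, pixels), "origin" and "orientation" of the camera in the world; the wrist camera has in their place "T_tool_cam" (4x4, takes a point from camera to tool coordinates, whose origin is the TCP and whose axes are the flange's). Camera axes: x right, y up, looking along -z (the intrinsics and any distortion apply to the point x, -y, -z); pixel columns grow to the right and rows downward; lengths in m; the calibration is good to about 2 mm. A picture is of the moment at which its call begins: read the wrist's pose just before it. get_calibration takes no time and is no camera call.
- hand_in(): hands the job in; it is judged then, once.
The state is a dict: "clock": time; "joint_positions": joint angles; "dq": joint speeds; "joint_torque": joint torques, N m; "position": TCP position; "ee_rot": TCP orientation; "force": force on the tool from outside, world axes, zero at the start; "wrist_torque": the same for the moment, N m; "width": finger opening in m; "gripper_force": force on a finger pad.
Only numpy, scipy, OpenCV 4.12 (cv2) and the standard library are available. Lean on these libraries where they do the work, as an engineer would, in place of code of your own. Each camera call takes 0.05 s, during which the arm holds its last target. There are 200 camera calls.

TASK

Sweep the three loose hex nuts across the bench into the low metal tray through its open front, pushing them gently with the fingertips until each lies wholly inside on the tray's floor or ramp, clear of the front edge. Do not pinch, lift or flick the nuts, and leave the bearing ring, the socket and everything else on the bench where they are.

Things in the scene. Friction and masses are not known exactly. Their poses are not given: they have to be found in the camera images.
- tray: Low sheet-metal tray like a wide dustpan, fixed to the bench. Origin: middle of its open front edge, at bench height; x level into the tray (the way to sweep), y along the edge, z up. Inside: x 0 to 150 mm, y -135 to 135; floor 2.5 mm high after a ramp over x 0 to 30, no step. Side and back walls 38 mm high, 3 mm thick, inside open above; a hang-up loop behind ends at x = 187.
- nut1: Hex nut, one of three alike, 30 mm across flats, 35 across corners, 16 thick, about 60 g, plain steel with a dark round bore, lying flat. Origin: centre of its underside; z up; x through a flat. The nuts start 75 to 175 mm in front of the tray's open edge, each in a lane of its own (lanes 92 mm apart across the mouth), and can be swept straight along the tray's x.
- nut2: Hex nut, one of three alike, 30 mm across flats, 35 across corners, 16 thick, about 60 g, plain steel with a dark round bore, lying flat. Origin: centre of its underside; z up; x through a flat. The nuts start 75 to 175 mm in front of the tray's open edge, each in a lane of its own (lanes 92 mm apart across the mouth), and can be swept straight along the tray's x.
- nut3: Hex nut, one of three alike, 30 mm across flats, 35 across corners, 16 thick, about 60 g, plain steel with a dark round bore, lying flat. Origin: centre of its underside; z up; x through a flat. The nuts start 75 to 175 mm in front of the tray's open edge, each in a lane of its own (lanes 92 mm apart across the mouth), and can be swept straight along the tray's x.
- collar: Round bearing ring, 24 mm outside and 14 mm inside diameter, 14 mm thick, steel, lying flat between two of the nut lanes; not a nut: leave it. Origin: centre of its underside.
- socket: Wrench socket, a steel cylinder 23 mm across and 40 mm tall, standing between two of the nut lanes; leave it. Origin: centre of its underside.
- spray: Spray can, 66 mm across, 190 mm tall, standing at the robot's left; leave it. Origin: centre of its underside.
- jar: Glass jar with lid, 60 mm across, 50 mm tall, standing on the far side of the bench; leave it. Origin: centre of its underside.
- tape: Roll of masking tape, 100 mm across, 25 mm high, lying flat far to the robot's right; leave it. Origin: centre of its underside.
- tin: Round grease tin with lid, 80 mm across, 70 mm tall, standing at the far right; leave it. Origin: centre of its underside.
- wrench: Open-ended wrench lying on the far side of the bench; leave it. Origin: near its middle, underside; x along it.
- screwdriver: Screwdriver lying on the right of the work; leave it. Origin: near its middle, underside; x along it.

How it is judged:
At the end, for the whole second after the job is handed in: Each nut's centre is 20 to 145 mm behind the tray's front edge and within 130 mm of its centre line, at rest on the tray (origin below 22 mm); ring, socket, can, jar, tin, tape, wrench and screwdriver are within 12 mm of where they began, and the standing or flat ones within 0.2 rad of upright (x of nut1 in the frame of tray between 0.02 and 0.145 m and y of nut1 in the frame of tray between -0.13 and 0.13 m and height (world z) of each of nut1, nut2, nut3 below 0.022 m and linear speed of each of nut1, nut2, nut3 below 0.02 m/s and x of nut2 in the frame of tray between 0.02 and 0.145 m and y of nut2 in the frame of tray between -0.13 and 0.13 m and x of nut3 in the frame of tray between 0.02 and 0.145 m and y of nut3 in the frame of tray between -0.13 and 0.13 m and distance of each of collar, socket, spray, jar, wrench, screwdriver, tape, tin from where it was at the start of the episode below 0.012 m and angle between each of collar, socket, spray, jar, tape, tin's own z axis and vertical below 0.2 rad); the robot touches nothing.
It fails at once if a nut was lifted (more than 25 mm above the bench) (height (world z) of any of nut1, nut2, nut3 above 0.025 m).
It fails at once if a nut was pinched or pressed hard by the fingers (more than 15 N) (contact force between the fingers and nut1 above 15 N or contact force between the fingers and nut2 above 15 N or contact force between the fingers and nut3 above 15 N).
It fails at once if a nut was flicked (faster than 0.6 m/s) (linear speed of any of nut1, nut2, nut3 above 0.6 m/s).
It fails at once if a bystander was moved more than 12 mm or tipped (not (distance of each of collar, socket, spray, jar, wrench, screwdriver, tape, tin from where it was at the start of the episode below 0.012 m and angle between each of collar, socket, spray, jar, tape, tin's own z axis and vertical below 0.2 rad)).
It also fails if it takes over 67 s, if anything falls off the work surface, if the arm or the gripper's body presses on something with over 40 N, if the wrist force passes 120 N, or if a joint passes its speed limit or range.

## Working session

There is one attempt and no reset: what is moved stays moved. The work goes in short steps, Python scripts to look and compute and a tool call to move; the robot and the scene stay as the last step left them, time stands still between calls to the robot, and variables do not carry over. Pictures are saved under pics/ and viewed, at most 10 in all, crops included, and the job is handed in when it is done.

Besides the shell and the picture viewer there is one more tool, called by a JSON object that holds its "name" and its "arguments", one argument or row to a line. move_arm: Moves the arm, as the interface text tells. Its arguments: {"type":"object","properties":{"moves":{"type":"array"},"newtons":{"type":"number"}},"required":["moves"]}

```bash
mkdir -p pics; cat > h.py <<'E'
import numpy as np, cv2
from plant import sense, camera, get_calibration, hand_in
from scipy.spatial.transform import Rotation as R
def rot(o):
    o=np.array(o,float)
    return o if o.shape==(3,3) else (R.from_rotvec(o).as_matrix() if o.size==3 else R.from_quat(o).as_matrix())
def pose(name,s=None):
    c=get_calibration(name)
    if 'T_tool_cam' in c:
        T=np.eye(4);T[:3,:3]=rot(s['ee_rot']);T[:3,3]=s['position']
        T=T@np.array(c['T_tool_cam']); return np.array(c['mtx']),T[:3,3],T[:3,:3]
    return np.array(c['mtx']),np.array(c['origin']),rot(c['orientation'])
def ray(P,u,v,z):
    K,o,M=P; d=M@np.array([(u-K[0,2])/K[0,0],-(v-K[1,2])/K[1,1],-1]); return o+d*(z-o[2])/d[2]
def proj(P,p):
    K,o,M=P; q=M.T@(np.array(p)-o); return K[0,0]*q[0]/-q[2]+K[0,2], K[1,1]*q[1]/q[2]+K[1,2]
E
python3 - <<'E'
from h import *
s=sense(); print(s['clock'],s['position'],s['ee_rot'],s['width'])
for n in('scene','side','wrist'):
    c=get_calibration(n);print(n,c)
    im,d=camera(n);np.savez('/tmp/%s.npz'%n,im=im,d=d);cv2.imwrite('pics/%s0.png'%n,im[:,:,::-1])
E
```

```text
0.0 [6.24398466e-01 6.32587726e-05 2.30217312e-01] [-2.22038099e+00 -2.22036222e+00  1.85669408e-03] 0.08551818204980634
scene {'mtx': array([[460.75711894,   0.        , 257.8554795 ],
       [  0.        , 460.75711894, 185.44920629],
       [  0.        ,   0.        ,   1.        ]]), 'origin': array([1.33915297, 0.61080137, 0.90462795]), 'orientation': array([0.45164478, 0.97485544, 2.06924301])}
side {'mtx': array([[391.90481202,   0.        , 254.06003984],
       [  0.        , 391.90481202, 186.09658671],
       [  0.        ,   0.        ,   1.        ]]), 'origin': array([ 0.19554938, -0.84786633,  0.81730355]), 'orientation': array([ 0.85156054, -0.17322068, -0.40768537])}
wrist {'mtx': array([[279.31310212,   0.        , 253.98522265],
       [  0.        , 279.31310212, 187.26281461],
       [  0.        ,   0.        ,   1.        ]]), 'T_tool_cam': array([[-1.15132771e-03,  9.54209154e-01,  2.99138036e-01,
         7.65570888e-02],
       [ 9.99998953e-01,  1.36080348e-03, -4.91962304e-04,
         8.48936797e-05],
       [-8.76503016e-04,  2.99137157e-01, -9.54209722e-01,
        -1.42462452e-01],
       [ 0.00000000e+00,  0.00000000e+00,  0.00000000e+00,
         1.00000000e+00]])}
```

View pics/scene0.png

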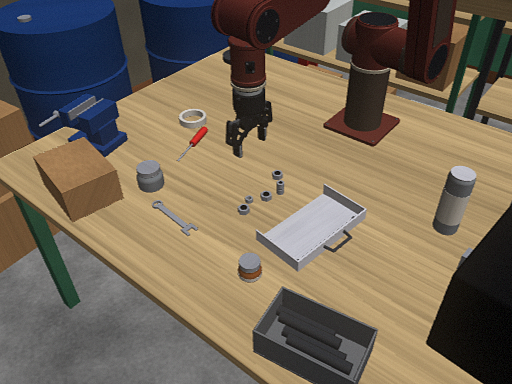

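View pics/side0.png

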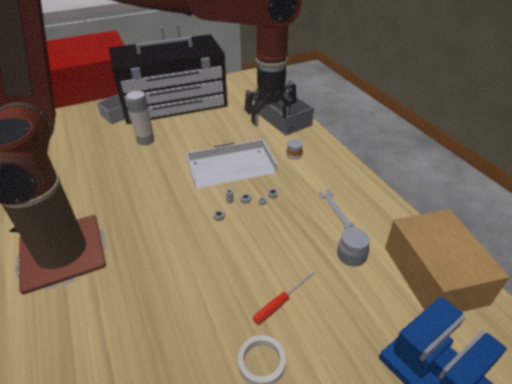

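View pics/wrist0.png

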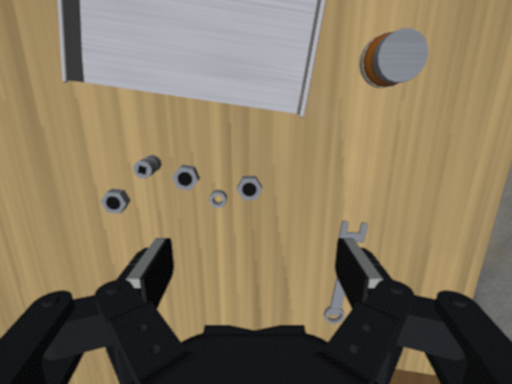

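Scene: the tray's open edge runs from wrist pixels (65,81) to (302,114). The nuts are at (116,201), (186,177) and (250,188). The ring is at (218,198), and the socket stands near (147,166).

```bash
python3 - <<'E'
from h import *
f=np.load('/tmp/wrist.npz');im,d=f['im'],f['d']
s=sense();P=pose('wrist',s)
hsv=cv2.cvtColor(im,cv2.COLOR_RGB2HSV)
m=((hsv[:,:,1]<75)).astype(np.uint8);m[:130]=0;m[230:]=0;m[:,:80]=0;m[:,290:]=0
n,l,st,c=cv2.connectedComponentsWithStats(m)
cent={}
for i in range(1,n):
    if st[i,4]>60: print(st[i],c[i].round(1),ray(P,*c[i],0.010).round(4))
# refine tray edge: top of plate vs wood
A=ray(P,66,81,0);B=ray(P,302,114,0)
print('corner px',A.round(4),B.round(4),np.linalg.norm(A-B))
mm=((hsv[:,:,1]<60)&(hsv[:,:,2]>90)).astype(np.uint8)
pts=[]
for u in range(95,290,10):
    col=np.where(mm[40:135,u])[0]; pts.append(ray(P,u,40+col.max()+1,0)[:2])
vx=cv2.fitLine(np.array(pts,np.float32),cv2.DIST_HUBER,0,.01,.01).ravel();print(vx,np.degrees(np.arctan2(vx[1],vx[0])))
# cross-check with scene & side cameras
for n in('scene','side'):
    P2=pose(n)
    for p in ((116,201),(186,177),(250,188),(218,198)): print(n,np.round(proj(P2,ray(P,*p,.014)),1))
E
```

```text
[133 155  28  24 467] [146.3 166.4] [ 0.4812 -0.0079  0.01  ]
[172 165  27  26 531] [185.3 177.4] [ 0.5319 -0.0231  0.01  ]
[236 175  27  26 513] [248.9 188.1] [ 0.6175 -0.0383  0.01  ]
[100 189  30  25 554] [114.6 200.8] [ 0.4317 -0.0566  0.01  ]
[209 190  18  19 239] [217.6 198.7] [ 0.5742 -0.0536  0.01  ]
corner px [0.3895 0.0992 0.    ] [0.6866 0.0589 0.    ] 0.2998475311187389
[ 0.9898022  -0.14244856  0.5502459   0.07698412] -8.189559
scene [276.3 173.7]
scene [265.4 194.5]
scene [242.7 207.8]
scene [248.6 197.8]
side [219.5 212.5]
side [245.6 195.8]
side [272.7 191. ]
side [262.  197.8]
```

{"name": "move_arm", "arguments": {
  "moves": [
    [-0.02,-0.003,0.02,0,0,2,0.67],
    [-0.04,-0.006,0.05,0,0,4,0.67],
    [-0.06,-0.01,0.09,0,0,6,0.67],
    [-0.079,-0.013,0.12,0,0,8.2,0.67],
    [-0.079,-0.013,0.13,0,0,8.2,0.67]
  ],
  "newtons": 20
}}

```text
clock: 0.78
position: [0.6091, -0.0805, 0.0974]
ee_rot: [-2.374, -2.05, 0.006]
force: [-0.1, 0.6, -0.1]
width: 0.0139
gripper_force: 0.0
```

```bash
python3 - <<'E'
from h import *
s=sense();print(s['clock'],s['position'],s['ee_rot'],s['width'])
im,d=camera('wrist');np.savez('/tmp/wrist1.npz',im=im,d=d)
P=pose('wrist',s)
Rt=rot(s['ee_rot']);p=s['position']
hsv=cv2.cvtColor(im,cv2.COLOR_RGB2HSV)
m=((hsv[:,:,1]<75)&(hsv[:,:,2]>60)).astype(np.uint8)
n,l,st,c=cv2.connectedComponentsWithStats(m)
for i in range(1,n):
    if 150<st[i,4]<6000:
        q=ray(P,*c[i],0.012); print(st[i],c[i].round(1),q.round(4),'tool',(Rt.T@(q-p)).round(4))
cv2.imwrite('pics/wrist1.png',im[:,:,::-1])
E
```

```text
0.775 [ 0.60910194 -0.08054277  0.09739279] [-2.37433897 -2.05006064  0.00587717] 0.013850293853657668
[  52  111   60   34 1039] [ 76.1 124.8] [ 0.4762 -0.0027  0.012 ] tool [ 0.0576 -0.1423  0.0863]
[ 128  120   48   40 1063] [151.7 138.5] [ 0.5335 -0.0223  0.012 ] tool [ 0.0466 -0.0828  0.0859]
[ 236  121   44   43 1021] [257.2 142.4] [ 0.6177 -0.0379  0.012 ] tool [0.0435 0.0028 0.0854]
[195 153  29  30 568] [209.  167.9] [ 0.5748 -0.0531  0.012 ] tool [ 0.0222 -0.0374  0.0856]
[  26  175   50   39 1104] [ 50.5 192.8] [ 0.4349 -0.0548  0.012 ] tool [ 0.     -0.1756  0.0864]
[ 408  174   54  147 3366] [429.1 236.9] [ 0.7589 -0.1447  0.012 ] tool [-0.0417  0.1581  0.0844]
[223 226  16  43 447] [230.9 246.1] [ 0.5803 -0.1282  0.012 ] tool [-0.0513 -0.0211  0.0855]
[269 226  17  43 450] [277.1 246. ] [ 0.6222 -0.1341  0.012 ] tool [-0.0511  0.0213  0.0853]
[418 362  23  22 396] [429.  373.2] [ 0.765 -0.31   0.012] tool [-0.2043  0.1882  0.0842]
[ 68 364  18  20 270] [ 76.2 374. ] [ 0.3872 -0.2576  0.012 ] tool [-0.2075 -0.1932  0.0865]
```

View pics/wrist1.png

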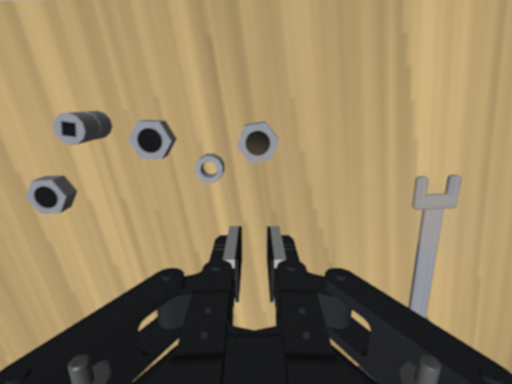

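The nut 3 lane is clear: it sits at (257,142), almost in line with the fingers at (231–277,245), with the ring well to the left at (209,168).

{"name": "move_arm", "arguments": {
  "moves": [
    [0,0.003,0.025,0,0,0,0.67],
    [0,0.003,0.05,0,0,0,0.67],
    [0,0.003,0.07,0,0,0,0.67],
    [0,0.003,0.085,0,0,0,0.67],
    [0,0.003,0.089,0,0,0,0.67]
  ]
}}

```text
clock: 1.45
position: [0.6145, -0.0791, 0.0114]
ee_rot: [-2.373, -2.057, 0.001]
force: [-0.4, 0.5, -0.1]
width: 0.0142
gripper_force: 0.0
```

{"name": "move_arm", "arguments": {
  "moves": [
    [0.004,0,0.005,0,0,0,0.67],
    [0.011,0,0.005,0,0,0,0.67],
    [0.018,0,0.005,0,0,0,0.67],
    [0.026,0,0.005,0,0,0,0.67],
    [0.036,0,0.005,0,0,0,0.67]
  ]
}}

```text
clock: 2.08
position: [0.6205, -0.0433, 0.0077]
ee_rot: [2.374, 2.056, 0.001]
force: [0.1, -0.2, 0.5]
width: 0.014
gripper_force: 0.4
```

{"name": "move_arm", "arguments": {
  "moves": [
    [0.011,0,0,0,0,0,0.67],
    [0.023,0,0,0,0,0,0.67],
    [0.035,0,0,0,0,0,0.67],
    [0.047,0,0,0,0,0,0.67],
    [0.059,0,0,0,0,0,0.67]
  ]
}}

```text
clock: 2.7
position: [0.6286, 0.0155, 0.0073]
ee_rot: [-2.374, -2.057, 0.0]
force: [-0.1, -1.1, 0.9]
width: 0.014
gripper_force: 0.4
```

```bash
python3 - <<'E'
from h import *
s=sense();print(s['clock'],s['position'])
im,d=camera('wrist');cv2.imwrite('pics/wrist2.png',im[:,:,::-1])
E
```

```text
2.7 [0.6285838  0.01545878 0.0072693 ]
```

View pics/wrist2.png

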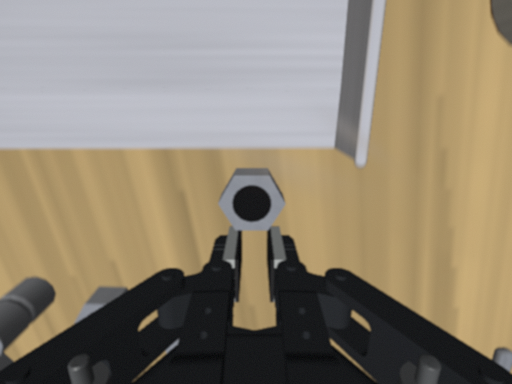

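Nut 3 lies flat against both fingertips at (252,203), square to the tray edge at row 149, so I keep pushing.

{"name": "move_arm", "arguments": {
  "moves": [
    [0.011,0,0,0,0,0,0.67],
    [0.022,0,-0.001,0,0,0,0.67],
    [0.033,0,-0.002,0,0,0,0.67],
    [0.044,0,-0.002,0,0,0,0.67],
    [0.055,0,-0.002,0,0,0,0.67]
  ]
}}

```text
clock: 3.38
position: [0.6365, 0.0697, 0.0094]
ee_rot: [2.374, 2.057, -0.0]
force: [-0.3, -1.0, 0.4]
width: 0.0144
gripper_force: 0.2
```

{"name": "move_arm", "arguments": {
  "moves": [
    [0.011,0,0,0,0,0,0.67],
    [0.021,0,0,0,0,0,0.67],
    [0.03,0,0,0,0,0,0.67],
    [0.037,0,0,0,0,0,0.67],
    [0.04,0,0,0,0,0,0.67]
  ]
}}

```text
clock: 4.0
position: [0.6421, 0.1091, 0.0093]
ee_rot: [2.374, 2.057, -0.0]
force: [-0.0, -1.2, 0.6]
width: 0.0143
gripper_force: 0.4
```

{"name": "move_arm", "arguments": {
  "moves": [
    [-0.008,0,0,0,0,0,0.67],
    [-0.02,0,-0.02,0,0,0,0.67],
    [-0.03,0,-0.05,0,0,0,0.67],
    [-0.06,-0.01,-0.075,0,0,0,0.67],
    [-0.09,-0.03,-0.08,0,0,0,0.67]
  ]
}}

```text
clock: 4.62
position: [0.6017, 0.0217, 0.0937]
ee_rot: [2.371, 2.053, 0.007]
force: [0.3, -0.3, -0.2]
width: 0.0143
gripper_force: 0.0
```

```bash
cat > look.py <<'E'
from h import *
import sys
s=sense();print(s['clock'],s['position'],s['ee_rot'])
im,d=camera('wrist');P=pose('wrist',s)
Rt=rot(s['ee_rot']);p=s['position']
hsv=cv2.cvtColor(im,cv2.COLOR_RGB2HSV)
f=np.array([.1425,.9898]);e=np.array([.9898,-.1425])
for nm,m in(('grey',(hsv[:,:,1]<75)&(hsv[:,:,2]>60)),('bore',(hsv[:,:,2]<45))):
    n,l,st,c=cv2.connectedComponentsWithStats(m.astype(np.uint8))
    for i in range(1,n):
        if 150<st[i,4]<3000 and st[i,1]+st[i,3]<235:
            q=ray(P,*c[i],0.012); print(nm,st[i],q.round(4),'tool',(Rt.T@(q-p)).round(4)[:2],'tray',(q[:2]@f-.1546).round(4),(.5285-q[:2]@e).round(4))
cv2.imwrite('pics/%s.png'%sys.argv[1],im[:,:,::-1])
E
python3 look.py w3
```

```text
4.625 [0.60168424 0.02174731 0.0936939 ] [2.37140294 2.05293145 0.00696616]
grey [430   0  32  77 734] [0.7532 0.1184 0.012 ] tool [0.1173 0.1355] tray 0.0699 -0.2001
bore [278  30  21  22 360] [0.6436 0.1341 0.012 ] tool [0.1172 0.0248] tray 0.0699 -0.0894
```

Nut 3 sits about 70 mm inside the tray. Next is nut 2.

{"name": "move_arm", "arguments": {
  "moves": [
    [-0.03,-0.018,0,0,0,0,0.67],
    [-0.06,-0.036,0,0,0,0,0.67],
    [-0.085,-0.052,0,0,0,0,0.67],
    [-0.099,-0.059,0.01,0,0,0,0.67],
    [-0.099,-0.059,0.02,0,0,0,0.67]
  ]
}}

```text
clock: 5.3
position: [0.527, -0.0668, 0.0693]
ee_rot: [2.376, 2.054, 0.001]
force: [0.0, 0.4, 0.5]
width: 0.0141
gripper_force: 0.0
```

```bash
python3 look.py w4
```

```text
5.3 [ 0.52697288 -0.06675151  0.06926738] [2.37630090e+00 2.05390262e+00 9.94691021e-04]
grey [ 156  114   47   41 1225] [ 0.483  -0.0053  0.012 ] tool [ 0.0544 -0.0524] tray -0.0911 0.0496
grey [ 228  124   49   46 1451] [ 0.532  -0.0232  0.012 ] tool [ 0.0438 -0.0014] tray -0.1018 -0.0014
grey [297 162  33  34 747] [ 0.5735 -0.0527  0.012 ] tool [0.0207 0.0439] tray -0.125 -0.0467
grey [ 105  186   52   45 1276] [ 0.4339 -0.0547  0.012 ] tool [-0.0016 -0.0939] tray -0.1469 0.0912
bore [168 129  14  15 172] [ 0.4788 -0.0069  0.012 ] tool [ 0.0522 -0.0564] tray -0.0932 0.0536
bore [116 201  24  21 386] [ 0.4301 -0.0578  0.012 ] tool [-0.0052 -0.0972] tray -0.1505 0.0946
```

{"name": "move_arm", "arguments": {
  "moves": [
    [0,-0.001,0.02,0,0,0,0.67],
    [0,-0.001,0.04,0,0,0,0.67],
    [0,-0.001,0.054,0,0,0,0.67],
    [0.002,-0.001,0.061,0,0,0,0.67],
    [0.005,-0.001,0.062,0,0,0,0.67]
  ]
}}

```text
clock: 5.98
position: [0.5267, -0.0602, 0.0069]
ee_rot: [-2.374, -2.057, 0.001]
force: [-0.5, 1.0, 0.1]
width: 0.0141
gripper_force: 0.0
```

{"name": "move_arm", "arguments": {
  "moves": [
    [0.006,0,0,0,0,0,0.67],
    [0.013,0,0,0,0,0,0.67],
    [0.021,0,0,0,0,0,0.67],
    [0.03,0,0,0,0,0,0.67],
    [0.04,0,0,0,0,0,0.67]
  ]
}}

```text
clock: 6.6
position: [0.5327, -0.0205, 0.0075]
ee_rot: [2.374, 2.057, 0.0]
force: [-0.3, -1.5, 1.3]
width: 0.0141
gripper_force: 0.6
```

```bash
python3 look.py w5
```

```text
6.6 [ 0.5327101  -0.02050531  0.00754924] [2.37423566e+00 2.05669288e+00 3.24052730e-04]
bore [234 186  36  34 951] [0.5351 0.0041 0.012 ] tool [ 0.0247 -0.0012] tray -0.0743 -0.0005
```

View pics/w5.png

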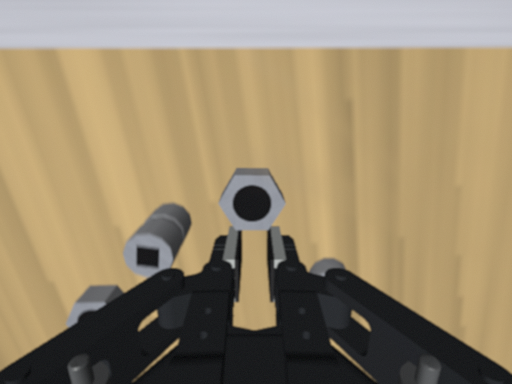

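Nut 2 is seated square at (252,203), and the socket at (158,240) is clear of the fingers. I continue.

{"name": "move_arm", "arguments": {
  "moves": [
    [0.011,0,0,0,0,0,0.67],
    [0.022,0,0,0,0,0,0.67],
    [0.034,0,0,0,0,0,0.67],
    [0.046,0,0,0,0,0,0.67],
    [0.058,0,0,0,0,0,0.67]
  ]
}}

```text
clock: 7.28
position: [0.5408, 0.0372, 0.0073]
ee_rot: [-2.374, -2.057, 0.0]
force: [-0.4, -1.8, 0.5]
width: 0.0142
gripper_force: 0.5
```

{"name": "move_arm", "arguments": {
  "moves": [
    [0.011,0,-0.001,0,0,0,0.67],
    [0.022,0,-0.002,0,0,0,0.67],
    [0.033,0,-0.002,0,0,0,0.67],
    [0.044,0,-0.002,0,0,0,0.67],
    [0.055,0,-0.002,0,0,0,0.67]
  ]
}}

```text
clock: 7.9
position: [0.5487, 0.0914, 0.0093]
ee_rot: [2.375, 2.057, 0.0]
force: [0.0, -1.3, -0.2]
width: 0.0137
gripper_force: 0.4
```

{"name": "move_arm", "arguments": {
  "moves": [
    [0.009,0,0,0,0,0,0.67],
    [0.016,0,0,0,0,0,0.67],
    [0.022,0,0,0,0,0,0.67],
    [0.026,0,0,0,0,0,0.67],
    [0.028,0,0,0,0,0,0.67]
  ]
}}

```text
clock: 8.52
position: [0.5526, 0.1186, 0.0093]
ee_rot: [2.375, 2.057, -0.0]
force: [-0.8, 0.2, 1.2]
width: 0.0139
gripper_force: 0.6
```

{"name": "move_arm", "arguments": {
  "moves": [
    [-0.008,0,0,0,0,0,0.67],
    [-0.02,0,-0.02,0,0,0,0.67],
    [-0.03,0,-0.05,0,0,0,0.67],
    [-0.06,-0.02,-0.075,0,0,0,0.67],
    [-0.1,-0.05,-0.08,0,0,0,0.67]
  ]
}}

```text
clock: 9.15
position: [0.4902, 0.0255, 0.0916]
ee_rot: [2.371, 2.055, 0.005]
force: [0.4, -1.2, 0.5]
width: 0.0138
gripper_force: 0.0
```

```bash
python3 look.py w6
```

```text
9.15 [0.49018224 0.02547757 0.0915759 ] [2.37122195 2.05549002 0.00503994]
bore [441  12  19  21 321] [0.646  0.1332 0.012 ] tool [0.1287 0.1385] tray 0.0693 -0.0919
bore [310  18  18  20 291] [0.5538 0.143  0.012 ] tool [0.1253 0.0459] tray 0.0658 0.0007
```

{"name": "move_arm", "arguments": {
  "moves": [
    [-0.035,-0.012,0,0,0,0,0.67],
    [-0.07,-0.024,0,0,0,0,0.67],
    [-0.105,-0.035,0,0,0,0,0.67],
    [-0.13,-0.044,0.005,0,0,0,0.67],
    [-0.134,-0.044,0.02,0,0,0,0.67]
  ]
}}

```text
clock: 9.82
position: [0.4261, -0.1014, 0.0695]
ee_rot: [2.376, 2.052, 0.001]
force: [-0.7, 0.1, 0.1]
width: 0.0144
gripper_force: 0.0
```

```bash
python3 look.py w7
```

```text
9.825 [ 0.42612344 -0.10139452  0.06952277] [2.37618014e+00 2.05216589e+00 1.35989038e-03]
grey [ 304   26   52   50 1580] [ 0.4906 -0.0033  0.012 ] tool [0.1065 0.0494] tray -0.0879 0.0425
grey [ 427   95   46   35 1217] [ 0.5709 -0.0535  0.012 ] tool [0.0685 0.1361] tray -0.1262 -0.0442
grey [ 228  124   49   45 1253] [ 0.4317 -0.057   0.012 ] tool [ 0.0448 -0.001 ] tray -0.1495 0.0931
bore [327  40  17  18 236] [ 0.4945 -0.0021  0.012 ] tool [0.1083 0.0531] tray -0.0862 0.0387
```

{"name": "move_arm", "arguments": {
  "moves": [
    [0,-0.001,0.02,0,0,0,0.67],
    [0,-0.001,0.04,0,0,0,0.67],
    [0,-0.001,0.054,0,0,0,0.67],
    [0.002,-0.001,0.061,0,0,0,0.67],
    [0.006,-0.001,0.062,0,0,0,0.67]
  ]
}}

```text
clock: 10.5
position: [0.4259, -0.0932, 0.0069]
ee_rot: [-2.374, -2.056, 0.001]
force: [0.5, -0.5, 0.2]
width: 0.0142
gripper_force: 0.0
```

{"name": "move_arm", "arguments": {
  "moves": [
    [0.006,0,0,0,0,0,0.67],
    [0.013,0,0,0,0,0,0.67],
    [0.021,0,0,0,0,0,0.67],
    [0.03,0,0,0,0,0,0.67],
    [0.04,0,0,0,0,0,0.67]
  ]
}}

```text
clock: 11.12
position: [0.4319, -0.0534, 0.0075]
ee_rot: [2.374, 2.057, 0.0]
force: [-0.6, -1.0, 0.5]
width: 0.0138
gripper_force: 0.4
```

```bash
python3 look.py w8
```

```text
11.125 [ 0.43192047 -0.05343528  0.00746763] [2.37434752e+00 2.05672854e+00 2.30138136e-04]
grey [ 480  184   32   49 1153] [ 0.5632 -0.0494  0.012 ] tool [0.0228 0.1294] tray -0.1232 -0.036
bore [236 186  36  34 950] [ 0.4356 -0.029   0.012 ] tool [0.0247 0.0001] tray -0.1212 0.0932
```

View pics/w8.png

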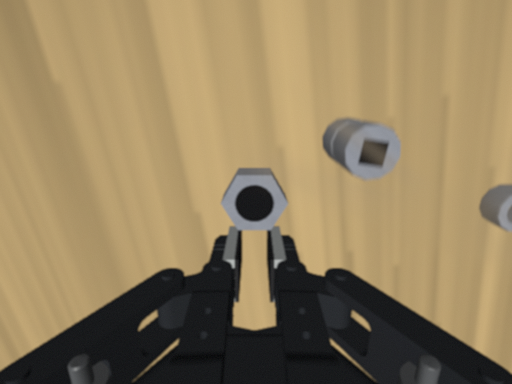

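```bash
python3 - <<'E'
from h import *
im,d=camera('wrist');c=get_calibration('wrist');K=c['mtx'];T=np.array(c['T_tool_cam'])
v,u=np.mgrid[0:384,0:512]
X=np.stack([(u-K[0,2])/K[0,0]*d,-(v-K[1,2])/K[1,1]*d,-d,np.ones_like(d)],-1)@T.T
g=(d>0)&(X[...,2]<-0.005)&(v>200)&(abs(X[...,1])<.09)&(X[...,0]<.02)
for a in np.arange(-.08,0,.01):
    k=g&(X[...,2]>=a)&(X[...,2]<a+.01)
    if k.any(): print(a.round(2),np.percentile(X[k][:,1],[1,99]).round(3),k.sum())
k=(d>0)&(X[...,2]<-0.022)&(X[...,0]>.015)&(u>310)&(u<420)&(v>100)
print('socket top tool',np.median(X[k],0).round(4))
E
```

```text
-0.08 [-0.055  0.055] 9454
-0.07 [-0.049  0.049] 4747
-0.06 [-0.043  0.043] 5702
-0.05 [-0.037  0.037] 1839
-0.04 [-0.019  0.018] 842
-0.03 [-0.02  0.02] 668
-0.02 [-0.02  0.02] 570
-0.01 [-0.018  0.018] 794
socket top tool [ 0.0498  0.0397 -0.0331  1.    ]
```

The fingers clear the socket by about 8 mm. I drift the lane 3 mm away for margin.

{"name": "move_arm", "arguments": {
  "moves": [
    [0.01,-0.001,0,0,0,0,0.67],
    [0.02,-0.002,0,0,0,0,0.67],
    [0.031,-0.003,0,0,0,0,0.67],
    [0.043,-0.003,0,0,0,0,0.67],
    [0.055,-0.003,0,0,0,0,0.67]
  ]
}}

```text
clock: 11.85
position: [0.4366, 0.0018, 0.0073]
ee_rot: [-2.374, -2.057, -0.0]
force: [1.0, -0.3, -1.5]
width: 0.014
gripper_force: 0.1
```

{"name": "move_arm", "arguments": {
  "moves": [
    [0.011,0,0,0,0,0,0.67],
    [0.022,0,0,0,0,0,0.67],
    [0.033,0,0,0,0,0,0.67],
    [0.044,0,0,0,0,0,0.67],
    [0.052,0,0,0,0,0,0.67]
  ]
}}

```text
clock: 12.48
position: [0.4441, 0.053, 0.0073]
ee_rot: [-2.374, -2.057, 0.0]
force: [-0.2, -1.2, -0.3]
width: 0.0141
gripper_force: 0.2
```

```bash
python3 look.py w9
```

```text
12.475 [0.44405178 0.05302836 0.00727785] [-2.37416999e+00 -2.05732432e+00  7.79572708e-05]
bore [ 464    0   48   47 1767] [0.5606 0.146  0.012 ] tool [0.1087 0.1022] tray 0.0698 -0.0056
bore [237 187  36  33 963] [0.448  0.0774 0.012 ] tool [0.0247 0.0004] tray -0.0141 0.0961
```

Nut 1 is 14 mm before the edge and well seated, so it needs about 79 mm more.

{"name": "move_arm", "arguments": {
  "moves": [
    [0.01,0,-0.001,0,0,0,0.67],
    [0.021,0,-0.002,0,0,0,0.67],
    [0.032,0,-0.002,0,0,0,0.67],
    [0.043,0,-0.002,0,0,0,0.67],
    [0.053,0,-0.002,0,0,0,0.67]
  ]
}}

```text
clock: 13.15
position: [0.4517, 0.1055, 0.0093]
ee_rot: [2.374, 2.057, 0.0]
force: [0.7, -0.1, 0.7]
width: 0.0141
gripper_force: 0.4
```

{"name": "move_arm", "arguments": {
  "moves": [
    [0.009,0,0,0,0,0,0.67],
    [0.016,0,0,0,0,0,0.67],
    [0.022,0,0,0,0,0,0.67],
    [0.026,0,0,0,0,0,0.67],
    [0.028,0,0,0,0,0,0.67]
  ]
}}

```text
clock: 13.78
position: [0.4555, 0.1326, 0.0093]
ee_rot: [-2.374, -2.057, 0.0]
force: [0.3, -0.7, 0.8]
width: 0.0144
gripper_force: 0.5
```

{"name": "move_arm", "arguments": {
  "moves": [
    [-0.008,0,0,0,0,0,0.67],
    [-0.02,0,-0.02,0,0,0,0.67],
    [-0.035,0.01,-0.06,0,0,0,0.67],
    [-0.06,0.04,-0.11,0,0,0,0.67],
    [-0.09,0.07,-0.16,0,0,0,0.67]
  ]
}}

```text
clock: 14.4
position: [0.5106, 0.0343, 0.1678]
ee_rot: [2.374, 2.057, 0.0]
force: [0.5, 0.5, 0.5]
width: 0.0141
gripper_force: 0.0
```

{"name": "move_arm", "arguments": {
  "moves": [
    [-0.01,0.01,-0.02,0,0,0,0.67],
    [-0.02,0.02,-0.04,0,0,0,0.67],
    [-0.02,0.02,-0.04,0,0,0,0.67],
    [-0.02,0.02,-0.04,0,0,0,0.67],
    [-0.02,0.02,-0.04,0,0,0,0.67]
  ]
}}

```text
clock: 15.02
position: [0.5262, 0.0134, 0.2048]
ee_rot: [-2.373, -2.056, 0.002]
force: [-0.1, 0.4, 0.2]
width: 0.0143
gripper_force: 0.0
```

```bash
python3 look.py w10
```

```text
15.025 [0.52623656 0.01335525 0.20478073] [-2.3726066  -2.05620547  0.00245055]
grey [ 466    0   46   59 2236] [0.7978 0.1234 0.012 ] tool [0.1476 0.2536] tray 0.0813 -0.2436
grey [443   6  33  60 442] [0.7576 0.1186 0.012 ] tool [0.1371 0.2146] tray 0.0708 -0.2045
grey [213 173  22  27 412] [ 0.4849 -0.0081  0.012 ] tool [-0.0271 -0.0374] tray -0.0935 0.0474
grey [289 200  19  20 281] [ 0.5736 -0.0527  0.012 ] tool [-0.0587  0.0567] tray -0.1251 -0.0467
bore [341  31  17  18 226] [0.6472 0.1361 0.012 ] tool [0.1387 0.1028] tray 0.0724 -0.0927
bore [166  34  15  18 215] [0.4585 0.1601 0.012 ] tool [ 0.1356 -0.0875] tray 0.0692 0.0975
bore [257  34  15  18 216] [0.5562 0.1459 0.012 ] tool [0.1355 0.0113] tray 0.0691 -0.0012
```

View pics/w10.png

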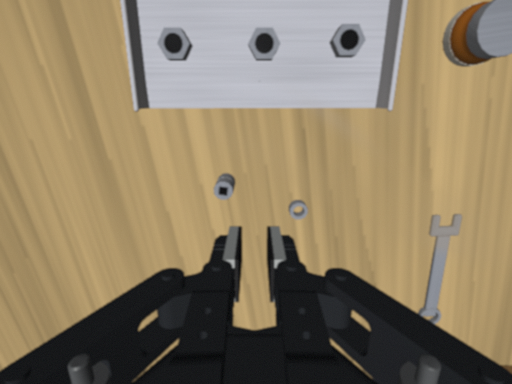

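All three nuts lie in the tray at (174,43), (264,43) and (348,40), about 70 mm behind the edge. The socket at (224,186) and the ring at (298,209) have not moved, and the arm is clear.

```bash
python3 -c "
from plant import hand_in
print(hand_in())"
```

```text
the job is handed in; nothing more can be done
None
```

I swept all three nuts into the tray, each about 70 mm behind the front edge. The ring and socket are where they began, nothing else was touched, and I handed the job in at about 15 s; no verdict came back.

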